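# Read the amber bottle's code label with the hand scanner

## Robot

A 7-joint arm with a two-finger parallel gripper is mounted at the origin on a cart in front of the work surface, level with it; the furniture and walls round the work are solid. World frame = base frame: x ahead of the robot, y to its left, z up, the work surface at z = 0. Lengths are in m, angles in rad, forces in N, time in s.
With the tool pointing down it reaches from about 0.4 to 0.925 m from the base axis. Payload 5.6 kg.
Tool frame: the origin (TCP) lies at the very end of the fingers, on their centre line; the grasp point (between the pads) lies 19 mm behind it (r.grip_point_offset is the distance from the TCP to the grasp point, in m); z points along the fingers, y is the line along which they close (so a half turn about z gives the same grasp; the last joint's range is limited). The gripper opens to 85 mm and grips with 20 to 120 N. Pads are 22 mm wide; open, the fingers measure 114 mm over their backs; the gripper's body (76 mm by 85 mm) begins 54 mm behind the grasp point. The pads swing forward as they close: fully open they stand 13 mm farther back than shut.
Start: joints at [1.265, 0.468, -0.012, 1.603, 0.006, 1.071, -0.056], TCP at [0.169, -0.628, 0.231] pointing down, gripper open.
Joint ranges: [-2.53, 2.53], [-0.31, 2.02], [-1.57, 1.55], [0.28, 2.44], [-1.29, 4.43], [0.15, 1.84], [-2.92, 2.92]. Speed limits (rad/s): [2.57, 2.57, 3.14, 3.14, 3.14, 3.14, 3.14].

## Interface

Orientations are given as a unit quaternion [w, x, y, z].
In Python, from workcell import r gives the robot as it stands. The module is installed in compiled form; this text tells all that it offers. Calls block until the motion is done:
- r.goto(position, orientation): joint-space move of the TCP to a pose.
- r.line_to(position, velocity=0.15, attitude=None, guard=None): straight line of the TCP; attitude=None keeps the orientation; velocity is the mean speed in m/s. With guard (N) it stops when the force on the tool has changed by that much, and returns True; else False.
- r.movej(angles): joint-space move.
- r.move_gripper(opening, strength=None): finger opening in m; strength is the grip in N (None keeps the last); returns when the fingers have stopped.
- r.wait(seconds).
- r.solve_ik(position, orientation): joint angles nearest the present ones, or None.
- r.get_image(name): name is "scene" or "top" or "wrist"; returns a dict with "pixels" (384x512x3 uint8, red, green, blue), "camera_matrix" (3x3 intrinsics, pixels), "pose" (4x4, takes a point from camera to world coordinates). Camera axes: x right, y down, z forward; pixel columns grow to the right and rows downward; lengths in m; the calibration is good to about 2 mm. A picture is of the moment at which its call begins. There is no depth.
A pose or a line that the arm cannot do raises r.IKError and nothing moves.
- r.hand_in(): hands the job in; it is judged then, once.
Trained networks look in the newest picture that a camera, given by its name, has taken for a name from the list of things; names that differ only in an ending like _2 or _b are one class to them, and where a whole thing is asked for, a point or a joint stands for the part that bears it (a point fixed in the world has none). Each returns a list of dicts, best first, with "score" (0 to 1); they miss things now and then, are a little off and sometimes report something else, mostly with a low value. They report only what shows in the picture. A call takes as long as a camera call.
- r.silhouettes(query, camera): "region" (384x512 bool, what is visible of it) and "at" ([column, row] in pixels, amid what is visible of it).
Readings, each from a call of its own:
- r.get_time(): time.
- r.get_q(): joint angles.
- r.get_qd(): joint speeds.
- r.get_joint_torque(): joint torques, N m.
- r.get_tool_pos(): TCP position.
- r.get_eef_rot(): TCP orientation.
- r.get_force(): force on the tool from outside, world axes, zero at the start.
- r.get_moment(): the same for the moment, N m.
- r.get_gripper_width(): finger opening in m.
- r.get_finger_force(): force on a finger pad.
Only numpy, scipy, OpenCV 4.12 (cv2) and the standard library are available. Lean on these libraries where they do the work, as an engineer would, in place of code of your own. Each camera call takes 0.05 s, during which the arm holds its last target. There are 200 camera calls.

## Task

Take the cordless code scanner out of its cradle and read the code label of the sample station on which the amber bottle stands, not the other station's: point the scanner's window squarely at the middle of that sloping label from 5 to 8 cm away and hold it still there for two full seconds, without bumping the stations. Then lay the scanner back in its cradle just as it lay, head at the same end, and let go. Leave the bottles, the beaker and the jar where they stand.

Things in the scene. Friction and masses are not known exactly. Their poses are not given: they have to be found in the camera images.
- scanner: Cordless code scanner, 194 mm long. Grey handle along its x, 30 mm wide (y), 26 mm high (z), x = -100 to +50 mm. Black head with yellow band at the +x end, 46 x 50 mm, x = 48 to 94 mm, z = -50 to +14 mm. The scan window in the head's underside looks along -z. Origin on the handle's centre line, near the centre of mass; z is up as it lies in the cradle. 180 g.
- scanner_grip (a point): Point on the scanner's handle centre line at x = -15 mm, midway between the cradle's two yokes: the place to grip, from above, across the 30 mm width. Axes as the scanner's.
- scanner_window (a point): Centre of the scan window in the scanner head's underside, at x = 71, z = -50.5 mm of the scanner. Axes as the scanner's: it looks along -z.
- cradle: Fixed black base plate 210 x 90 x 8 mm with two grey yokes, 8 mm thick, at x = -71 and +34 mm; saddles at height 60 mm, 35 to 40 mm wide between flared ears that rise to 79 mm. Origin at the centre of its underside, z up. The scanner lies with its origin 73 mm straight above this origin, axes parallel, head over the +x end.
- station_a: Fixed sample station: grey base 165 x 100 x 8 mm; at its rear (+x) a circle where a bottle stands, at its front (-x) an aluminium plate 70 x 74 mm that slopes at 32 degrees and carries the code label. Highest point of the plate 54 mm. Origin at the centre of its underside, z up.
- station_b: A second sample station, the same as station_a.
- label_a (a point): Centre of the square code label (56 mm, black pattern on white) on the sloping plate of station_a, 36 mm above the bench. z is the outward normal of the label, 32 degrees from vertical, leaning to the station's front; x points up the slope, y along the level.
- label_b (a point): The same point and axes on station_b.
- seat_a (a point): Centre of the bottle circle on station_a, 8 mm above the bench, 80 mm behind the label.
- seat_b (a point): The same point on station_b.
- amber_bottle: Amber brown bottle with pale blue cap, 60 mm across, 162 mm high, loose, standing on one of the two stations. Origin at the centre of its underside.
- white_bottle: White plastic bottle with white cap, 67 mm across, 157 mm high, loose, standing on the other station. Origin at the centre of its underside.
- beaker: Clear beaker with dark red contents, 74 mm across, 88 mm high, loose bystander. Origin at the centre of its underside.
- jar: Small jar with white lid, 73 mm across, 77 mm high, loose bystander. Origin at the centre of its underside.

How it is judged:
On the way, in this order (a step that is already met when the one before it is completed fails the run):
1. the scanner is lifted clear of its cradle, by 40 mm or more (z of scanner in the frame of cradle above 0.113 m), for 0.1 s.
2. the amber bottle's label is read: its centre within 15 mm of the window axis each way, 40 to 90 mm off, square within 0.2 rad, scanner still, for 1.5 s (((horizontal distance between amber_bottle and seat_a below 0.06 m and (x of label_a in the frame of scanner_window between -0.015 and 0.015 m and y of label_a in the frame of scanner_window between -0.015 and 0.015 m and z of label_a in the frame of scanner_window between -0.09 and -0.04 m and angle between the z axis of scanner_window and the z axis of label_a, either way round below 0.2 rad and linear speed of scanner below 0.03 m/s and angular speed of scanner below 0.2 rad/s)) or (horizontal distance between amber_bottle and seat_b below 0.06 m and (x of label_b in the frame of scanner_window between -0.015 and 0.015 m and y of label_b in the frame of scanner_window between -0.015 and 0.015 m and z of label_b in the frame of scanner_window between -0.09 and -0.04 m and angle between the z axis of scanner_window and the z axis of label_b, either way round below 0.2 rad and linear speed of scanner below 0.03 m/s and angular speed of scanner below 0.2 rad/s)))), for 1.5 s.
At the end, for the whole second after the job is handed in: The released scanner lies in its cradle, head at the same end: within 15 mm along and 7 mm across of its place, resting height within 4 mm, level and aligned within 0.1 rad. Both bottles, the beaker and the jar stand upright within 30 mm of where they were (x of scanner in the frame of cradle between -0.015 and 0.015 m and y of scanner in the frame of cradle between -0.007 and 0.007 m and z of scanner in the frame of cradle between 0.069 and 0.077 m and x of scanner_window in the frame of cradle between 0.05 and 0.09 m and angle between the x axis of scanner and the x axis of cradle, either way round below 0.1 rad and angle between scanner's own z axis and vertical below 0.1 rad and linear speed of scanner below 0.02 m/s and contact force between scanner and the arm below 0.001 N and contact force between scanner and the fingers below 0.001 N and distance of each of amber_bottle, white_bottle, beaker, jar from where it was at the start of the episode below 0.03 m and angle between each of amber_bottle, white_bottle, beaker, jar's own z axis and vertical below 0.15 rad); the robot touches nothing.
It fails at once if the label of the other station is read (window held still, square and 40 to 90 mm in front of it) ((horizontal distance between amber_bottle and seat_a below 0.06 m and (x of label_b in the frame of scanner_window between -0.015 and 0.015 m and y of label_b in the frame of scanner_window between -0.015 and 0.015 m and z of label_b in the frame of scanner_window between -0.09 and -0.04 m and angle between the z axis of scanner_window and the z axis of label_b, either way round below 0.2 rad and linear speed of scanner below 0.03 m/s and angular speed of scanner below 0.2 rad/s)) or (horizontal distance between amber_bottle and seat_b below 0.06 m and (x of label_a in the frame of scanner_window between -0.015 and 0.015 m and y of label_a in the frame of scanner_window between -0.015 and 0.015 m and z of label_a in the frame of scanner_window between -0.09 and -0.04 m and angle between the z axis of scanner_window and the z axis of label_a, either way round below 0.2 rad and linear speed of scanner below 0.03 m/s and angular speed of scanner below 0.2 rad/s))).
It fails at once if a station is bumped with the scanner or the robot (more than 5 N) (contact force between any of station_a, station_b and scanner above 5 N or contact force between any of station_a, station_b and the arm above 5 N or contact force between any of station_a, station_b and the fingers above 5 N).
It fails at once if a bottle, the beaker or the jar is pushed more than 30 mm or tipped (distance of any of amber_bottle, white_bottle, beaker, jar from where it was at the start of the episode above 0.03 m or angle between any of amber_bottle, white_bottle, beaker, jar's own z axis and vertical above 0.35 rad).
It also fails if it takes over 51 s, if anything falls off the work surface, if the arm or the gripper's body presses on something with over 40 N, if the wrist force passes 120 N, or if a joint passes its speed limit or range.

## Working session

There is one attempt and no reset: what is moved stays moved. The work goes in short steps, each a Python script; the robot and the scene stay as the last script left them, time stands still between calls to the robot, and variables do not carry over. Pictures are saved under pics/ and viewed, at most 10 in all, crops included, and the job is handed in when it is done.

```bash
mkdir -p pics
python3 - <<'E'
from workcell import r
import cv2,numpy as np
for c in ("scene","top"):
    d=r.get_image(c); cv2.imwrite(f"pics/{c}0.png",d["pixels"][:,:,::-1])
    print(c,d["camera_matrix"].round(1).tolist(),d["pose"].round(4).tolist())
    for q in ("scanner","cradle","station_a","label_a","amber_bottle","white_bottle","beaker","jar"):
        for s in r.silhouettes(q,c): 
            if s["score"]>.3: print(q,round(s["score"],2),np.round(s["at"]),s["region"].sum())
print(r.get_time(), r.grip_point_offset, r.get_eef_rot())
E
```

```text
scene [[443.6, 0.0, 254.8], [0.0, 443.6, 181.8], [0.0, 0.0, 1.0]] [[-0.8847, -0.3141, 0.3445, -0.0213], [-0.4662, 0.5894, -0.6598, 1.0769], [0.0042, -0.7443, -0.6679, 1.2309], [0.0, 0.0, 0.0, 1.0]]
scanner 0.79 [220. 268.] 751
cradle 0.97 [215. 287.] 1035
station_a 0.96 [259. 156.] 452
station_a 0.82 [234. 199.] 651
label_a 0.94 [236. 197.] 588
label_a 0.69 [259. 154.] 450
amber_bottle 0.78 [253. 134.] 397
white_bottle 0.63 [221. 180.] 568
white_bottle 0.53 [232. 198.] 593
beaker 0.91 [191. 215.] 503
jar 0.76 [318. 139.] 300
top [[428.0, 0.0, 265.1], [0.0, 428.0, 191.7], [0.0, 0.0, 1.0]] [[-0.01, -0.9904, 0.1379, 0.3641], [-0.9999, 0.0104, 0.0019, -0.0632], [-0.0033, -0.1379, -0.9904, 1.6075], [0.0, 0.0, 0.0, 1.0]]
scanner 0.6 [151. 218.] 556
cradle 0.83 [151. 221.] 820
station_a 0.95 [256. 179.] 798
station_a 0.69 [330. 168.] 724
label_a 0.76 [256. 179.] 782
label_a 0.71 [333. 167.] 787
amber_bottle 0.86 [340. 146.] 306
beaker 0.61 [198. 156.] 359
jar 0.61 [384. 224.] 330
jar 0.55 [153. 216.] 538
0.9 0.0187 [ 7.49677067e-06  9.91384760e-01  1.30981899e-01 -2.16105299e-05]
```

Run:
```python
import cv2
a=cv2.imread("pics/top0.png")[100:270,110:430]; cv2.imwrite("pics/topc.png",cv2.resize(a,(800,425),interpolation=cv2.INTER_CUBIC))
a=cv2.imread("pics/scene0.png")[90:330,150:360]; cv2.imwrite("pics/scenec.png",cv2.resize(a,(525,600),interpolation=cv2.INTER_CUBIC))
```

```text
(no output)
```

View pics/topc.png

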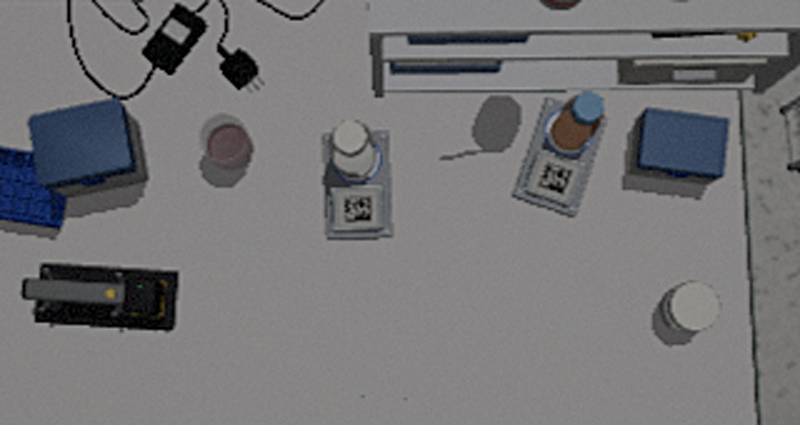

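View pics/scenec.png

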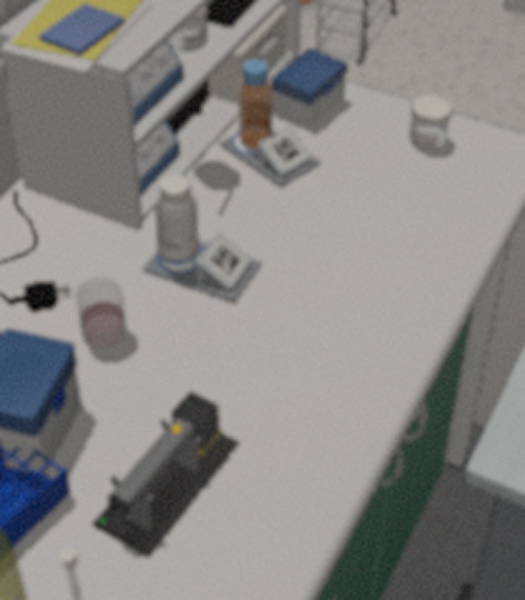

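The top view shows the amber bottle on the right-hand station (label near pixel 332,171). The white bottle is on the middle one. The scanner lies at (151,218) with its head to the right (-y). Next I'll get rough positions and the wrist camera's mounting, then move over the station.

```bash
cat > h.py <<'E'
from workcell import r
import numpy as np, cv2
from scipy.spatial.transform import Rotation as R
def pix2plane(d,p,z):
    K,T=d["camera_matrix"],d["pose"]; v=T[:3,:3]@np.linalg.solve(K,[p[0],p[1],1.]); o=T[:3,3]
    return o+v*(z-o[2])/v[2]
def proj(d,P):
    K,T=d["camera_matrix"],d["pose"]; c=(np.atleast_2d(P)-T[:3,3])@T[:3,:3]; u=c@K.T
    return u[:,:2]/u[:,2:]
def quat(M): 
    q=R.from_matrix(M).as_quat(); return q[[3,0,1,2]]
def mat(q): return R.from_quat(np.array(q)[[1,2,3,0]]).as_matrix()
def tool(zdir,ydir):
    z=np.array(zdir,float);z/=np.linalg.norm(z);y=np.array(ydir,float);y-=z*(y@z);y/=np.linalg.norm(y)
    return np.column_stack([np.cross(y,z),y,z])
E
python3 - <<'E'
from h import *
d=r.get_image("top")
for n,p,z in (("labA",(332,171),.036),("labW",(253,183),.036),("cradle c",(152.5,219),.008),("scan tail",(120,216),.08),("head",(168,219),.087),("beaker",(200.5,158),.04),("jar",(387,222),.077)):
    print(n,pix2plane(d,p,z).round(3))
w=r.get_image("wrist"); cv2.imwrite("pics/w0.png",w["pixels"][:,:,::-1])
T=np.eye(4);T[:3,:3]=mat(r.get_eef_rot());T[:3,3]=r.get_tool_pos()
X=np.linalg.inv(T)@w["pose"]; print(X.round(4).tolist(), w["camera_matrix"].round(1).tolist()); np.save("X.npy",X)
E
```

```text
labA [ 0.658 -0.31   0.036]
labW [ 0.616 -0.015  0.036]
cradle c [0.488 0.362 0.008]
scan tail [0.495 0.46  0.08 ]
head [0.481 0.286 0.087]
beaker [0.712 0.18  0.04 ]
jar [ 0.464 -0.494  0.077]
[[-0.0004, -0.9457, -0.325, 0.084], [1.0, -0.0007, 0.0006, 0.0002], [-0.0008, -0.325, 0.9457, -0.1428], [0.0, 0.0, 0.0, 1.0]] [[281.8, 0.0, 252.5], [0.0, 281.8, 198.2], [0.0, 0.0, 1.0]]
```

Run:
```python
from h import *
r.goto([0.56,-0.30,0.26],quat(tool([0,0,-1],[0,-1,0]))); 
def snap(n):
    d=r.get_image("wrist"); cv2.imwrite(f"pics/{n}.png",d["pixels"][:,:,::-1]); np.savez(n,**d); print(n,r.get_time())
snap("wl")
a=np.deg2rad(-18); sx=np.array([np.cos(a),np.sin(a),0]); th=np.deg2rad(32)
n=-sx*np.sin(th)+np.array([0,0,np.cos(th)]); up=sx*np.cos(th)+np.array([0,0,np.sin(th)]); lv=np.cross(n,up)
L=np.array([.658,-.31,.036])
for nm,xs in(("up",up),("down",-up),("lv",lv),("-lv",-lv)):
    ys=np.cross(n,xs)
    for s in(1,-1):
        q=r.solve_ik(L+n*(.065+.0505-.0187)-.086*xs,quat(tool(-n,s*ys))); print(nm,s,None if q is None else np.round(q,2))
for s in(1,-1):
    q=r.solve_ik([.489,.377,.06],quat(tool([0,0,-1],[s,0,0]))); print("pick",s,None if q is None else np.round(q,2))
```

```text
wl 2.9
up 1 [ 0.95  0.57 -0.59  2.2   2.08  0.23 -0.25]
up -1 [ 1.44  1.09 -1.33  2.17  1.87  0.86 -2.83]
down 1 [ 0.5   0.5  -0.11  1.85 -0.01  0.23 -1.46]
down -1 [ 0.88  0.59 -0.62  1.82  0.86  0.35  0.95]
lv 1 [ 0.6   0.5  -0.01  2.   -0.95  0.17 -1.96]
lv -1 [ 1.14  0.63 -0.7   1.96  1.08  0.24 -0.67]
-lv 1 [ 0.64  0.52 -0.47  2.04  1.36  0.24 -1.31]
-lv -1 [ 0.96  0.67 -0.9   2.03  1.54  0.49  1.79]
pick 1 [-0.17  0.79 -0.76  1.76  0.68  0.89 -1.24]
pick -1 [ 0.1   1.17 -1.34  1.74  1.2   1.29  1.6 ]
```

Run:
```python
from h import *
r.goto([0.489,0.32,0.28],quat(tool([0,0,-1],[1,0,0])))
d=r.get_image("wrist"); cv2.imwrite("pics/wc.png",d["pixels"][:,:,::-1]); np.savez("wc",**d); print(r.get_time(),r.get_q().round(2))
for q in ("scanner","cradle"):
    for s in r.silhouettes(q,"wrist"):
        print(q,s["score"],s["at"])
        if s["score"]>.5: np.save("m_"+q,s["region"])
a=cv2.imread("pics/wl.png");b=cv2.imread("pics/wc.png")
cv2.imwrite("pics/both.png",np.hstack([cv2.resize(a,(400,300)),cv2.resize(b,(400,300))]))
```

```text
5.1833 [ 0.01  0.46 -0.86  1.67  0.37  1.18 -0.94]
scanner 0.79 [251.3, 128.3]
cradle 0.83 [240.4, 113.3]
cradle 0.35 [254.5, 126.8]
```

View pics/both.png

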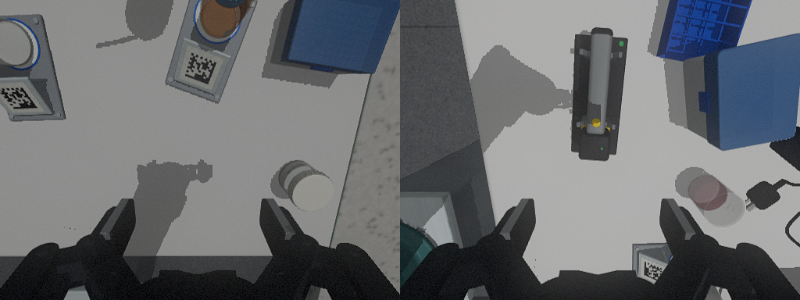

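Run:
```python
import cv2,numpy as np
a=cv2.imread("pics/wl.png")[0:140,195:325];b=cv2.imread("pics/wc.png")[25:215,200:310]
a=cv2.resize(a,(390,420),interpolation=cv2.INTER_CUBIC);b=cv2.resize(b,(330,570),interpolation=cv2.INTER_CUBIC)
c=np.zeros((570,720,3),np.uint8);c[:420,:390]=np.clip(a*1.3,0,255);c[:,390:]=np.clip(b*2.,0,255);cv2.imwrite("pics/crop.png",c)
```

```text
(no output)
```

View pics/crop.png

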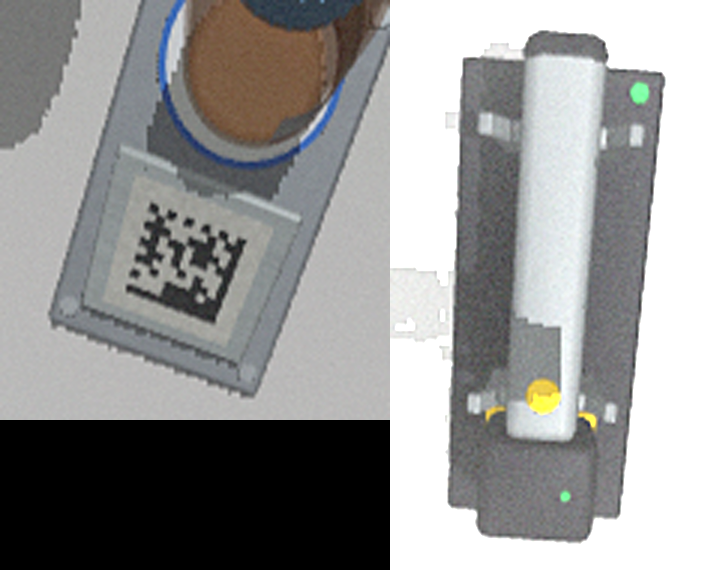

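The wrist crops show the label square on the amber station and the cradle plate, and all corners are visible. I'll fit x, y and yaw to those corners, and check the cradle fit against the scanner's head and tail corners.

```bash
cat > fit.py <<'E'
from h import *
from scipy.optimize import least_squares
def fit(d,uv,local,x0,tilt=0):
    def P(p): 
        M=R.from_euler("z",p[2]).as_matrix()@R.from_euler("y",-tilt).as_matrix(); return local@M.T+np.array([p[0],p[1],ZC])
    s=least_squares(lambda p:(proj(d,P(p))-uv).ravel(),x0); return s.x,s.fun.reshape(-1,2)
wl=np.load("wl.npz");wc=np.load("wc.npz")
uv=np.array([(141,185),(270,235),(228,342),(102,297)])/3+[195,0]
c=np.array([(1,1,0),(1,-1,0),(-1,-1,0),(-1,1,0)],float)
ZC=.036
pl,e=fit(wl,uv,c*.028,[.658,-.31,-.3],np.deg2rad(32)); print("label",pl.round(4),e.round(1).tolist())
uv2=np.array([(120,148),(300,218),(238,360),(82,305)])/3+[195,0]
print("plate",fit(wl,uv2,c*[.035,.037,0],[.658,-.31,-.3],np.deg2rad(32))[0].round(4))
f=lambda l:(np.array(l)-[390,0])/3+[200,25]
ZC=.008
cl=np.array([(-1,-1,0),(-1,1,0),(1,1,0),(1,-1,0)],float)*[.105,.045,0]
pc,e=fit(wc,f([(463,58),(664,73),(619,517),(450,505)]),cl,[.488,.362,-1.6]); print("cradle",pc.round(4),e.round(1).tolist())
ZC=.087
ps,e=fit(wc,f([(526,36),(607,40),(588,540),(478,535)]),np.array([(-.1,-.015,0),(-.1,.015,0),(.094,.025,0),(.094,-.025,0)]),pc);print("scanner",ps.round(4),e.round(1).tolist())
E
python3 fit.py
```

```text
label [ 0.6564 -0.3071 -0.3527] [[-1.3, -2.7], [1.7, -0.9], [-0.8, 2.5], [0.4, 1.8]]
plate [ 0.6583 -0.307  -0.3384]
cradle [ 0.4906  0.3659 -1.6411] [[-0.6, -1.2], [0.8, -1.0], [0.6, 1.5], [-0.9, 1.8]]
scanner [ 0.4904  0.3676 -1.6414] [[-0.6, -2.7], [0.9, -1.9], [1.1, 3.8], [-1.4, 3.0]]
```

```bash
cat >> fit.py <<'E'
lab=np.array([.6572,-.307,.036]); lyaw=-.345
cy=pc[2]; cx=np.array([np.cos(cy),np.sin(cy),0]); cyv=np.array([-cx[1],cx[0],0])
C=np.array([.4905,.3665,0]); Qp=quat(tool([0,0,-1],cyv)); G=C-.015*cx+[0,0,.073-r.grip_point_offset]
th=np.deg2rad(32); sx=np.array([np.cos(lyaw),np.sin(lyaw),0]); Z=np.array([0,0,1.])
n=-sx*np.sin(th)+Z*np.cos(th); up=sx*np.cos(th)+Z*np.sin(th); lv=np.cross(n,up)
xs=-lv; Qr=quat(tool(-n,np.cross(n,xs))); RD=lab+n*(.065+.0505-r.grip_point_offset)-.086*xs
E
python3 - <<'E'
from fit import *
r.move_gripper(.06)
r.goto(G+[0,0,.1],Qp)
print("guard",r.line_to(G,velocity=.12,guard=8), r.get_tool_pos()-G, r.get_force().round(1))
r.move_gripper(.02,60)
print(r.get_gripper_width(),r.get_finger_force(),r.get_tool_pos()-G,r.get_force().round(1),r.get_time())
E
```

```text
label [ 0.6564 -0.3071 -0.3527] [[-1.3, -2.7], [1.7, -0.9], [-0.8, 2.5], [0.4, 1.8]]
plate [ 0.6583 -0.307  -0.3384]
cradle [ 0.4906  0.3659 -1.6411] [[-0.6, -1.2], [0.8, -1.0], [0.6, 1.5], [-0.9, 1.8]]
scanner [ 0.4904  0.3676 -1.6414] [[-0.6, -2.7], [0.9, -1.9], [1.1, 3.8], [-1.4, 3.0]]
guard False [0.00038029 0.00055844 0.00080539] [0.1 0.3 0.8]
0.029256916613533582 59.9814248085022 [0.00039129 0.00043337 0.00093645] [-0.8 -0.4  5.4] 7.6333
```

Run:
```python
from fit import *
r.line_to(G+[0,0,.2],velocity=.15); print(r.get_gripper_width(),r.get_q().round(2))
r.goto([.5,-.08,.27],quat(tool([0,0,-1],[1,0,0]))); print(r.get_q().round(2),r.get_time())
q=r.solve_ik(RD+.1*n,Qr); print("pre",None if q is None else q.round(2)); q=r.solve_ik(RD,Qr); print("rd",None if q is None else q.round(2))
d=r.get_image("scene"); cv2.imwrite("pics/s1.png",cv2.resize(d["pixels"][90:330,150:400,::-1],(600,576)))
```

```text
label [ 0.6564 -0.3071 -0.3527] [[-1.3, -2.7], [1.7, -0.9], [-0.8, 2.5], [0.4, 1.8]]
plate [ 0.6583 -0.307  -0.3384]
cradle [ 0.4906  0.3659 -1.6411] [[-0.6, -1.2], [0.8, -1.0], [0.6, 1.5], [-0.9, 1.8]]
scanner [ 0.4904  0.3676 -1.6414] [[-0.6, -2.7], [0.9, -1.9], [1.1, 3.8], [-1.4, 3.0]]
0.028922690127757743 [-0.13  0.54 -0.82  1.61  0.42  1.17 -1.12]
[ 0.81  0.3  -0.85  1.86  0.25  1.09 -0.13] 10.8083
pre [ 0.61  0.28 -0.43  2.11  0.73  0.27 -0.77]
rd [ 0.44  0.48 -0.25  2.05  1.24  0.17 -1.28]
```

View pics/s1.png

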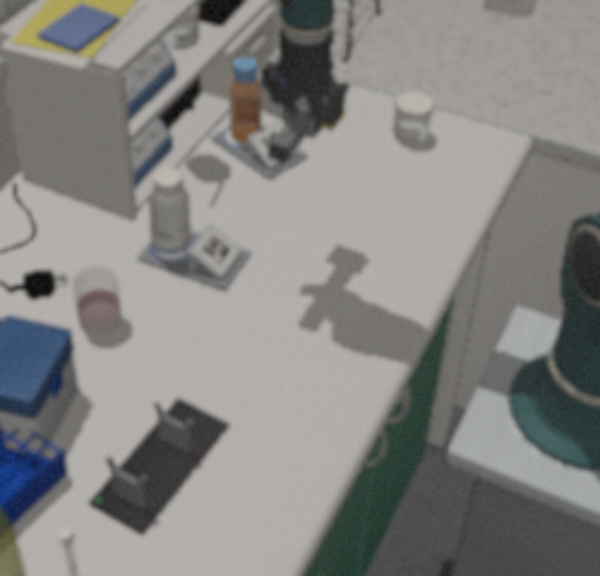

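The cradle is empty and the scanner is in the gripper, clear of everything. Joint 6 comes close to its limit in the reading pose, so I'll use a 29° tilt. That is only 0.05 rad off square, still aimed through the label's middle.

```bash
sed -i 's/^th=np.deg2rad(32)/th=np.deg2rad(29)/' fit.py; sed -i 's/print(.*$/pass/;' /dev/null; python3 - <<'E' | tail -n +5
from fit import *
r.goto(RD+.1*n,Qr); print(r.get_q().round(2))
print(r.solve_ik(RD,Qr).round(3))
print(r.line_to(RD,velocity=.08,guard=6), (r.get_tool_pos()-RD).round(4), r.get_q().round(3), r.get_time())
d=r.get_image("scene"); cv2.imwrite("pics/s2.png",cv2.resize(d["pixels"][90:210,200:350,::-1],(700,560)))
w=r.get_image("wrist"); cv2.imwrite("pics/w2.png",w["pixels"][:,:,::-1])
r.wait(2.3); print(np.abs(r.get_qd()).max(),r.get_time())
E
```

```text
[ 0.68  0.31 -0.52  2.05  0.62  0.37 -0.65]
[ 0.486  0.495 -0.297  2.003  0.885  0.235 -0.91 ]
False [ 0.0001 -0.      0.0006] [ 0.47   0.492 -0.278  2.004  0.859  0.229 -0.888] 12.975
0.0020586015439254986 15.375sed: couldn't edit /dev/null: not a regular file
```

View pics/s2.png

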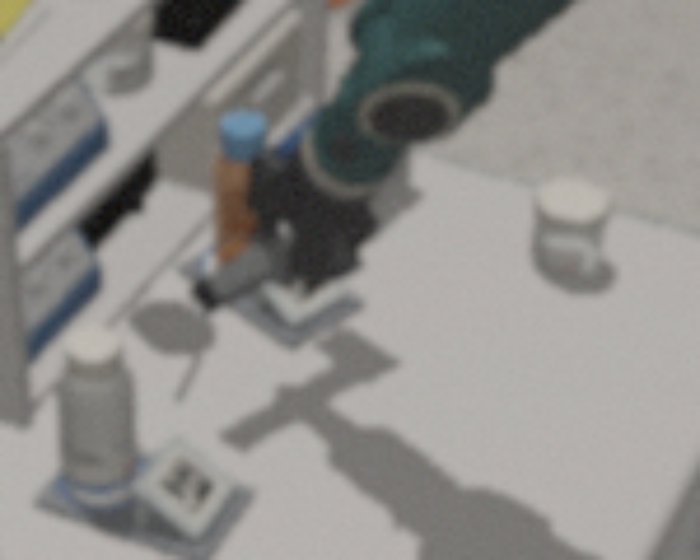

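View pics/w2.png

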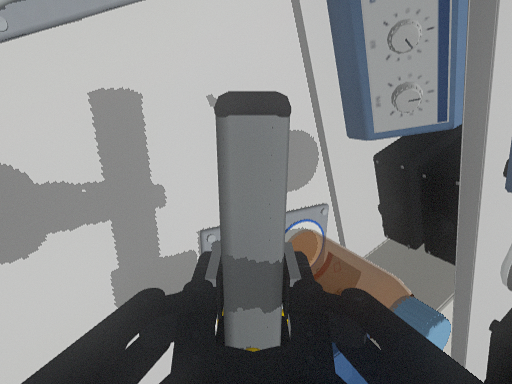

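The scanner sits straight in the grip over the amber station's label, and the hold is done. Now back to the cradle.

```bash
python3 - <<'E' | tail -n +5
from fit import *
r.line_to(RD+.1*n,velocity=.15)
r.goto([.5,-.08,.27],quat(tool([0,0,-1],[1,0,0])))
r.goto(G+[0,0,.2],Qp)
r.line_to(G+[0,0,.05],velocity=.12); r.wait(.3); print((r.get_tool_pos()-G).round(4),r.get_force().round(1))
print(r.line_to(G+[0,0,.001],velocity=.04,guard=8),(r.get_tool_pos()-G).round(4),r.get_force().round(1),r.get_gripper_width(),r.get_time())
E
```

```text
[0.0001 0.     0.0503] [-0.1 -0.2 -1.1]
False [0.0002 0.0002 0.0013] [-0.8 -0.1 -2.3] 0.029176416284636613 21.6833
```

```bash
python3 - <<'E' | tail -n +5
from fit import *
print(r.line_to(G-[0,0,.002],velocity=.02,guard=5),(r.get_tool_pos()-G).round(4),r.get_force().round(1))
r.move_gripper(.06); r.wait(.2)
r.line_to(G+[0,0,.12],velocity=.12); r.goto([0.489,0.32,0.28],quat(tool([0,0,-1],[1,0,0]))); r.wait(.5)
d=r.get_image("wrist"); b=d["pixels"][25:215,200:310,::-1]
o=cv2.imread("pics/wc.png")[25:215,200:310]
cv2.imwrite("pics/end.png",np.clip(2.*np.hstack([cv2.resize(x,(330,570)) for x in (o,b)]),0,255))
print(r.get_time())
E
```

```text
True [0.0002 0.0002 0.001 ] [ 0.3 -0.7  5.6]
24.75[ WARN:0@3.773] global loadsave.cpp:1063 imwrite_ Unsupported depth image for selected encoder is fallbacked to CV_8U.
```

View pics/end.png

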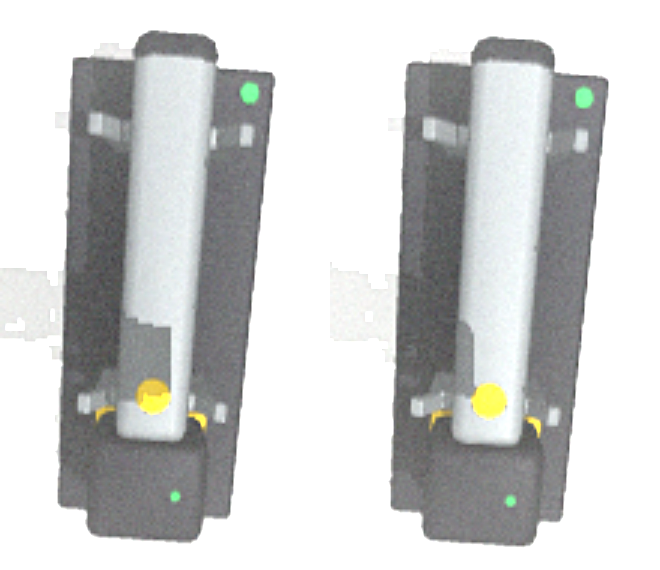

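The before and after crops match: the scanner lies in both saddles with its head at the same end. The small offset applies to the whole picture, so it comes from the camera.

```bash
python3 -c "
from workcell import r
print(r.hand_in())"
```

```text
the job is handed in; nothing more can be done
None
```

The scanner was held over the amber station's label for more than two seconds, laid back in its cradle with its head at the same end and released; the job is handed in, but no verdict came back.

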